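# Lift the big boiled egg with sprung egg tongs and hold it over the pan to drain

## Task

The boiled eggs are hot and wet: pick up the sprung egg tongs, close their cupped heads on the sides of the one big egg in the steaming rack, lift it out, and finish holding it in the tongs clear above the opening of the steel pan so that it drains there; do not put it down or let go. Only the tongs may touch the big egg, and the two small eggs must stay in their holes, with the pan, the salt shaker and the lidded cup left where they are.

Things in the scene. Friction and masses are not known exactly. Their poses are not given: they have to be found in the camera images.
- tongs: Steel egg tongs, 230 mm long, 0.12 kg, lying flat: two upright strip arms on one pin, a cupped head 36 mm across at the end of each, a small hanging ring behind the pin. Origin: on the pin axis, at the underside. x runs from the pin along the centre line to the heads, y across (the arms close along y), z up. Sprung open; squeezing the arms together closes the heads, both arms alike.
- tongs_grip (a point): On the centre line between the two black ribbed rubber grips (74 mm long, 19 mm high), 102 mm ahead of the pin, 18 mm above the underside (arms' mid-height), near the centre of mass. Axes as the tongs. Here the tongs measure 59 mm over the grips when open, about 42 mm when closed on the big egg; the spring pushes outward with about 6 N open, 8 N closed on the egg.
- tongs_mouth (a point): Half-way between the two cupped heads, 192 mm ahead of the pin (90 mm beyond tongs_grip), same height, axes as the tongs. The heads reach 18 mm above and below this point; open, their rims are 72 mm apart and they measure 88 mm over their backs. Each is a shallow cup with a 31 mm mouth facing the other.
- tongs_left (a joint): Closing angle of the left arm (the right one moves alike): 0 = sprung fully open, about 0.08 rad = heads closed on the big egg, 0.185 = heads shut on each other with nothing between.
- big_egg: The big egg: 46 mm thick, 62 mm tall, 70 g, standing upright in one of the three holes of the rack, same plain shell as the others. Origin at its underside, z up through it.
- big_egg_center (a point): Centre of the big egg, half-way up, 55 mm above the table and 25 mm above the rack's plate while it stands in the rack.
- small_egg_1_center (a point): Centre of one small egg: 36 mm thick, 47 mm tall, standing in another hole; its top is 68 mm above the table (the big egg's is 86 mm).
- small_egg_2_center (a point): Centre of the other small egg, same size, in the remaining hole.
- egg_rack: Steaming rack, fixed to the table: steel plate 84 mm (x) by 232 mm (y), top face 30 mm above the table, on wire feet, with three 28 mm holes in a row along its y axis, 76 mm apart, the middle one at its centre. Origin: centre, at the table; x points away from the robot side, across the row.
- steel_pan: Open stainless pan, 182 mm (x) by 121 mm (y) over the rim, 95 mm tall, opening about 150 by 90 mm, empty, standing on the table. Origin: centre of its underside; x along its length.
- salt_shaker: Salt shaker, 44 mm thick, 90 mm tall, standing behind the work. Origin: centre of its underside.
- deli_cup: Lidded clear portion cup, 86 mm wide, 59 mm tall, standing behind the work. Origin: centre of its underside.
Things that resemble listed ones, but are neither listed nor needed, are in the scene too. Leave any orange look-alike of the big_egg alone.

How it is judged:
On the way, in this order (a step that is already met when the one before it is completed fails the run):
1. the tongs are gripped and lifted clear of the table while the big egg still stands in the rack (height (world z) of tongs_grip above 0.045 m and height (world z) of tongs_mouth above 0.04 m and contact force between the fingers and tongs above 1 N and distance of big_egg_center from where it was at the start of the episode below 0.015 m), for 0.2 s.
2. the big egg is closed in the tongs and lifted out of the rack (contact force between big_egg and tongs above 1.5 N and height (world z) of big_egg_center above 0.095 m and contact force between big_egg and egg_rack below 0.1 N and distance between big_egg_center and tongs_mouth below 0.02 m), for 0.2 s.
At the end, for the whole second after the job is handed in: Gripper holds the tongs and only the tongs hold the big egg (within 20 mm of the point between their heads, over 1.5 N), at rest, centre over 130 mm above the table and over the pan's opening (55 mm along, 32 mm across from its centre); egg and tongs off the pan, pan upright (height (world z) of big_egg_center above 0.13 m and x of big_egg_center in the frame of steel_pan between -0.055 and 0.055 m and y of big_egg_center in the frame of steel_pan between -0.032 and 0.032 m and distance between big_egg_center and tongs_mouth below 0.02 m and contact force between big_egg and tongs above 1.5 N and contact force between the fingers and tongs above 1 N and contact force between each of big_egg, tongs and steel_pan below 0.1 N and linear speed of big_egg below 0.03 m/s and angle between steel_pan's own z axis and vertical below 0.1 rad); the arm keeps its last pose, push and grip.
It fails at once if the robot itself touches the big egg (contact force between any of the fingers, the arm and big_egg above 0.3 N).
It fails at once if a small egg is lifted or knocked out of its hole (centre moves more than 15 mm) (distance of any of small_egg_1_center, small_egg_2_center from where it was at the start of the episode above 0.015 m).
It fails at once if the pan is pushed more than 25 mm (distance of steel_pan from where it was at the start of the episode above 0.025 m).
It fails at once if the salt shaker or the lidded cup is moved more than 25 mm (distance of any of salt_shaker, deli_cup from where it was at the start of the episode above 0.025 m).
It also fails if it takes over 45 s, if anything falls off the work surface, if the arm or the gripper's body presses on something with over 40 N, if the wrist force passes 120 N, or if a joint passes its speed limit or range.

## Robot

A 6-joint arm with a two-finger parallel gripper is mounted at the origin on a cart in front of the work surface, level with it; the furniture and walls round the work are solid. World frame = base frame: x ahead of the robot, y to its left, z up, the work surface at z = 0. Lengths are in m, angles in rad, forces in N, time in s.
With the tool pointing down it reaches from about 0.15 to 0.775 m from the base axis. Payload 6.1 kg.
Tool frame: the origin (TCP) lies midway between the tips of the shut fingers; the grasp point (between the pads) lies 19 mm behind it; z points along the fingers, y is the line along which they close (so a half turn about z gives the same grasp; the last joint's range is limited). The gripper opens to 85 mm and grips with 20 to 120 N. Pads are 22 mm wide; open, the fingers measure 114 mm over their backs; the gripper's body (76 mm by 85 mm) begins 54 mm behind the grasp point. The pads swing forward as they close: fully open they stand 13 mm farther back than shut.
Start: joints at [1.183, 0.126, -0.04, 1.405, 0, 1.571], TCP at [0.199, 0.486, 0.231] pointing down, gripper open.
Joint ranges: [-2.72, 2.72], [-0.95, 1.95], [-1.27, 1.35], [-1.78, 2.02], [-1.46, 1.47], [-3.14, 3.14]. Speed limits (rad/s): [2.39, 2.39, 3.01, 3.14, 3.14, 3.14].

## Interface

Orientations are given as a unit quaternion [w, x, y, z].
In Python, from cell import arm gives the robot as it stands.
- The arm moves only by the shell command python3 -m crank 'ROWS'. ROWS is JSON, one flat list of numbers, 7 for each row, row after row: the shift along the tool's x, y, z in m, then the turn, a rotation vector about the tool's x, y, z in degrees, then the closure in counts, from 0 (fully open) to 255 (shut). In form: [tx, ty, tz, wx, wy, wz, fingers, tx, ty, tz, wx, wy, wz, fingers, ...]. A call has exactly 8 rows; each row shifts and turns the commanded pose from where the row before left it, along the tool's axes as they then stand; what a row does not reach is not made up. A row lasts 1/8 s, in which the tool goes at most 62.5 mm and 10.7 degrees, less where a joint would pass 70% of its speed; a pose out of reach is approached as far as the arm can. A call with a gripper value outside its range is refused whole. The fingers move at their own pace and stop on an object; the grip force is fixed at half the most. Time passes only in rows, so rows that do not move let the fingers close, or fill a call up. It gives the time, the measured TCP pose, the force, the opening and the grip force at its end, in the units of the state.
- arm.sense(): the state, without advancing time (a new reading comes with each control period).
- arm.snapshot(name): name is "side" or "top"; returns the picture (480x640x3 uint8, red, green, blue); there is no depth.
- arm.camera_model(name): a dict with "intrinsics" (3x3 intrinsics, pixels), "world_to_cam" (4x4, takes a point from world to camera coordinates). Camera axes: x right, y up, looking along -z (the intrinsics and any distortion apply to the point x, -y, -z); pixel columns grow to the right and rows downward; lengths in m; the calibration is good to about 2 mm. A picture is of the moment at which its call begins. camera_model takes no time and is no camera call.
- arm.sign_off(): hands the job in; it is judged then, once.
The state is a dict: "clock": time; "joints": joint angles; "dq": joint speeds; "effort": joint torques, N m; "tool_pos": TCP position; "tool_rot": TCP orientation; "force": force on the tool from outside, world axes, zero at the start; "ft_torque": the same for the moment, N m; "gripper_width": finger opening in m; "grip_force": force on a finger pad.
Only numpy, scipy, OpenCV 4.12 (cv2) and the standard library are available. Lean on these libraries where they do the work, as an engineer would, in place of code of your own. Each camera call takes 0.05 s, during which the arm holds its last target. There are 200 camera calls.

## Working session

There is one attempt and no reset: what is moved stays moved. The work goes in short steps, Python scripts to look and compute and a shell command to move; the robot and the scene stay as the last step left them, time stands still between calls to the robot, and variables do not carry over. Pictures are saved under pics/ and viewed, at most 10 in all, crops included, and the job is handed in when it is done.

```bash
ls; mkdir -p pics
python3 - <<'E'
from cell import arm
import cv2
for n in("side","top"):
    cv2.imwrite(f"pics/{n}0.png",arm.snapshot(n)[:,:,::-1])
    m=arm.camera_model(n);print(n,m)
print(arm.sense())
E
```

```text
pics
side {'intrinsics': array([[506.36793464,   0.        , 320.04580267],
       [  0.        , 506.36793464, 241.2878662 ],
       [  0.        ,   0.        ,   1.        ]]), 'world_to_cam': array([[ 0.80565466, -0.59237902, -0.00276858, -0.44803909],
       [ 0.22928611,  0.3075204 ,  0.9235037 , -0.20153109],
       [-0.54621282, -0.74465986,  0.38357952, -0.88163307],
       [ 0.        ,  0.        ,  0.        ,  1.        ]])}
top {'intrinsics': array([[470.95947843,   0.        , 313.60945482],
       [  0.        , 470.95947843, 242.95319549],
       [  0.        ,   0.        ,   1.        ]]), 'world_to_cam': array([[-0.00865127, -0.99986036, -0.01429706,  0.01119004],
       [ 0.98920469, -0.01064893,  0.14615297, -0.54853386],
       [-0.14628481, -0.01287831,  0.98915868, -1.00842063],
       [ 0.        ,  0.        ,  0.        ,  1.        ]])}
{'clock': 0.1, 'joints': array([ 1.18300178e+00,  1.26361722e-01, -4.04952432e-02,  1.40537486e+00,
       -3.30118506e-05,  1.57081741e+00]), 'dq': array([ 0.00083214, -0.00263387,  0.00225961, -0.00020241,  0.00100398,
       -0.00136416]), 'effort': array([ 1.82539385e-03, -4.36904848e+01,  3.53606915e+01,  1.35876832e-02,
       -4.94179324e-05, -6.89555165e-06]), 'tool_pos': array([0.19840456, 0.48568948, 0.23058966]), 'tool_rot': array([-1.22095308e-04,  1.92694874e-01,  9.81258463e-01, -7.07481679e-04]), 'force': array([-0.36942071,  0.02968242,  0.39808921]), 'ft_torque': array([ 0.02368315, -0.00995533, -0.00173615]), 'grip_force': 0.0, 'gripper_width': 0.08565681188356618}
```

View pics/side0.png

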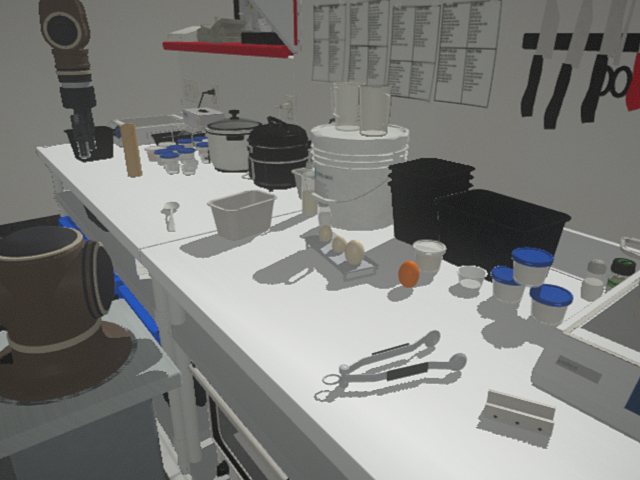

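View pics/top0.png

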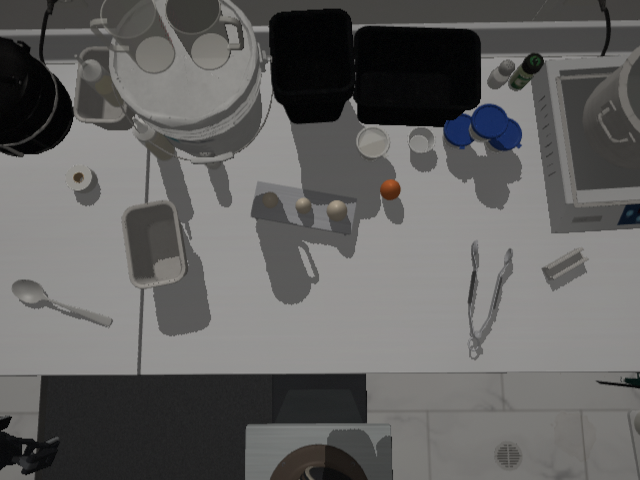

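The side view shows tongs with pin near (340,377) and heads at (432,338) and (458,361). The big egg is at (355,252). In the top view the pin is near (478,333), heads at (475,247) and (508,255), the big egg at (337,210), and the pan at about (154,244). I'll zoom in on the tongs and the rack.

Run:
```python
import cv2,numpy as np
t=cv2.imread("pics/top0.png");s=cv2.imread("pics/side0.png")
def c(im,x,y,w,h,W,H): return cv2.resize(im[y:y+h,x:x+w],(W,H),interpolation=cv2.INTER_CUBIC)
a=c(t,440,230,100,150,400,600); 
b=c(s,310,320,160,90,400,225); d=c(t,240,175,130,70,400,215); e=c(s,300,215,128,51,400,160)
cv2.imwrite("pics/z.png",np.hstack([a,np.vstack([b,d,e])]))
```

```text
(no output)
```

View pics/z.png

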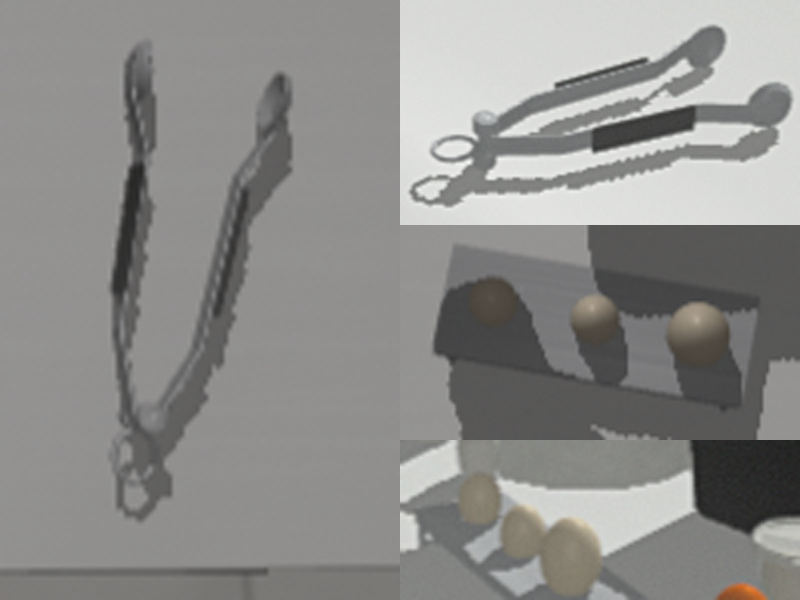

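```bash
cat > h.py <<'E'
import numpy as np,cv2
from cell import arm
M={n:arm.camera_model(n) for n in("side","top")}
def ray(n,p):
    m=M[n];T=np.array(m["world_to_cam"]);K=np.array(m["intrinsics"])
    d=np.linalg.solve(K,[p[0],p[1],1.]);d=np.array([d[0],-d[1],-d[2]])
    R=T[:3,:3];return -R.T@T[:3,3],R.T@d/np.linalg.norm(d)
def plane(n,p,z):
    o,d=ray(n,p);return o+d*(z-o[2])/d[2]
def tri(pt,ps):
    o,d=ray("top",pt);q,e=ray("side",ps)
    s=np.linalg.lstsq(np.c_[d,-e],q-o,rcond=None)[0]
    a=o+d*s[0];b=q+e*s[1];return (a+b)/2,np.linalg.norm(a-b)
def proj(n,X):
    m=M[n];c=(np.array(m["world_to_cam"])@np.r_[X,1])[:3];u=np.array(m["intrinsics"])@[c[0],-c[1],-c[2]];return u[:2]/u[2]
E
python3 - <<'E'
from h import *
np.set_printoptions(precision=4,suppress=True)
t=cv2.imread("pics/top0.png");s=cv2.imread("pics/side0.png")
for k,a,b in [("headL",(475,247),(433.2,338.4)),("headR",(508.5,255.8),(458,361.6)),("pin",(477.5,333.8),(344,367)),
 ("big",(336.8,210.5),(354.7,252.4)),("s1",(303.4,206),(339.4,244.1)),("s2",(270.2,200),(325.6,233.6))]: print(k,*tri(a,b))
# egg blobs
def blobs(im,x,y,w,h,f):
    r=im[y:y+h,x:x+w].astype(int);m=f(r).astype(np.uint8)
    n,l,st,c=cv2.connectedComponentsWithStats(m)
    return [(c[i]+[x,y],st[i]) for i in range(1,n) if st[i][4]>25]
warm=lambda r:(r[...,2]-r[...,0]>14)
for o in blobs(t,250,185,100,45,warm):print("top egg",o)
for o in blobs(s,310,215,60,60,warm):print("side egg",o)
dark=lambda r:r.max(2)<60
for im,a in((t,(455,260,60,60)),(s,(350,335,100,50))):
  for o in blobs(im,*a,dark):print("grip",o)
# rack corners top plane z=.03 (crop d coords)
for u,v in((454,245),(757,298),(740,406),(434,353)):
  print("rack",plane("top",((u-400)/3.077+240,(v-225)/3.07+175),.03))
for p in((123,208),(178,201),(187,279),(133,289)):print("pan",plane("top",p,.095))
for p in((208,200),(236,238),(275,198)):print("panside",plane("side",p,.095))
E
```

```text
headL [ 0.54   -0.3601  0.0164] 0.0026297343290647463
headR [ 0.5187 -0.4332  0.0185] 0.0022247468842667845
pin [ 0.3468 -0.3481  0.0331] 0.0005787641215813474
big [ 0.6199 -0.0469  0.0521] 0.0015032438018394952
s1 [0.6332 0.0273 0.0443] 0.0025041341478863662
s2 [0.6477 0.1021 0.0445] 0.002098058277256898
top egg (array([270.    , 199.1154]), array([16, 10,  9,  8, 26], dtype=int32))
top egg (array([302.3561, 203.2576]), array([ 46,  13,  15,  12, 132], dtype=int32))
top egg (array([335.8182, 207.3091]), array([ 77,  15,  20,  16, 220], dtype=int32))
side egg (array([325.1265, 233.4518]), array([  9,  11,  13,  16, 166], dtype=int32))
side egg (array([349.2308, 248.8776]), array([ 23,  20,  32,  29, 572], dtype=int32))
grip (array([471.7917, 286.1771]), array([14, 11,  7, 32, 96], dtype=int32))
rack [0.6942 0.1336 0.03  ]
rack [ 0.6508 -0.0915  0.03  ]
rack [ 0.5697 -0.0773  0.03  ]
rack [0.612  0.1476 0.03  ]
pan [0.6208 0.4135 0.095 ]
pan [0.6347 0.2955 0.095 ]
pan [0.4671 0.271  0.095 ]
pan [0.4473 0.3837 0.095 ]
panside [0.4635 0.3933 0.095 ]
panside [0.3955 0.0991 0.095 ]
panside [0.6205 0.2983 0.095 ]
```

The tongs have their pin at (0.347,-0.348), yaw about -15°, and the grip at about (0.444,-0.374). The big egg is at (0.619,-0.047,0.053). Next I move over the tongs.

```bash
python3 -m crank '[-0.0346,-0.0439,0.003,0,0,0,0,-0.0346,-0.0439,0.003,0,0,0,0,-0.0346,-0.0439,0.003,0,0,0,0,-0.0346,-0.0439,0.003,0,0,0,0,-0.0346,-0.0439,0.003,0,0,0,0,-0.0346,-0.0439,0.003,0,0,0,0,-0.0346,-0.0439,0.003,0,0,0,0,-0.0346,-0.0439,0.003,0,0,0,0]'
python3 -m crank '[-0.0346,-0.0439,0.003,0,0,0,0,-0.0346,-0.0439,0.003,0,0,0,0,-0.0346,-0.0439,0.003,0,0,0,0,-0.0346,-0.0439,0.003,0,0,0,0,-0.0346,-0.0439,0.003,0,0,0,0,-0.0346,-0.0439,0.003,0,0,0,0,-0.0346,-0.0439,0.003,0,0,0,0,-0.0346,-0.0439,0.003,0,0,-7.3,0]'
cat > rel.py <<'E'
# usage: rel.py x y z yaw_y_deg : shift/turn in tool axes from measured pose to target
import sys
from h import *
from scipy.spatial.transform import Rotation as R
s=arm.sense();q=s["tool_rot"];r=R.from_quat(np.r_[q[1:],q[0]])
t=np.array(list(map(float,sys.argv[1:4])));yy=np.deg2rad(float(sys.argv[4]))
y=np.array([np.cos(yy),np.sin(yy),0]);z=np.array([0,0,-1.]);g=R.from_matrix(np.c_[np.cross(y,z),y,z])
np.set_printoptions(precision=4,suppress=True)
yt=r.as_matrix()[:,1]
print("clock",s["clock"],"pos",s["tool_pos"],"yaw_y",np.rad2deg(np.arctan2(yt[1],yt[0])),"shift",r.inv().apply(t-s["tool_pos"]),"turn",(r.inv()*g).as_rotvec(degrees=True),"F",s["force"],"w",s["gripper_width"],s["grip_force"],"q",s["joints"])
E
python3 rel.py 0.444 -0.374 -0.001 75.1
```

```text
clock: 1.1
tool_pos: [0.3219, 0.0545, 0.2072]
tool_rot: [0.0, 0.192, 0.981, 0.0]
force: [1.4, -0.1, 0.2]
gripper_width: 0.0854
grip_force: 0.0
clock: 2.1
tool_pos: [0.4455, -0.3754, 0.1827]
tool_rot: [-0.0, 0.128, 0.992, 0.0]
force: [1.4, 0.4, 0.3]
gripper_width: 0.0856
grip_force: 0.0
clock 2.1 pos [ 0.4455 -0.3754  0.1827] yaw_y 75.24341523740036 shift [0.0017 0.0009 0.1837] turn [ 0.0267 -0.0302  0.1434] F [1.3548 0.3778 0.3101] w 0.08555224825362796 0.0 q [-0.7003  0.2389 -0.0088  1.3237  0.0002 -0.4428]
```

```bash
python3 -m crank '[0.0017,0.0009,0.03,0,0,0,0,0,0,0.03,0,0,0,0,0,0,0.03,0,0,0,0,0,0,0.03,0,0,0,0,0,0,0.02,0,0,0,0,0,0,0.01,0,0,0,0,0,0,0,0,0,0,0,0,0,0,0,0,0,0]'
python3 - <<'E'
from h import *
s=arm.snapshot("side")[300:420,280:480,::-1];t=arm.snapshot("top")[220:370,420:540,::-1]
cv2.imwrite("pics/a1.png",np.hstack([cv2.resize(s,(500,300),interpolation=3),cv2.resize(t,(240,300),interpolation=3)]))
E
```

```text
clock: 3.1
tool_pos: [0.4445, -0.3727, 0.0342]
tool_rot: [0.001, 0.13, 0.992, -0.0]
force: [0.6, 0.1, 0.6]
gripper_width: 0.0853
grip_force: 0.0
```

View pics/a1.png

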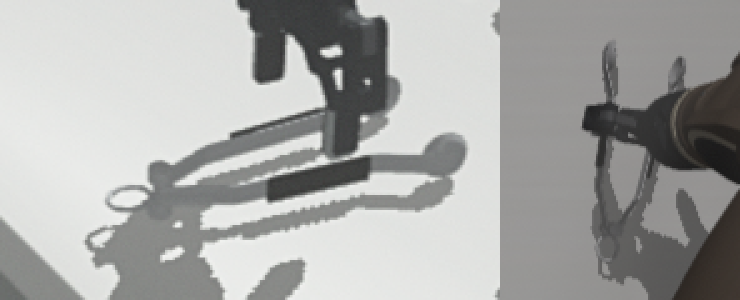

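The picture shows the fingers straddling the grips, with the near fingertip at crop (341,150) and the near grip centre at crop (318,178). I'll check the offset along the tongs numerically.

Run:
```python
from h import *
np.set_printoptions(precision=4,suppress=True)
f=lambda u,v:(280+u/2.5,300+v/2.5)
s=arm.sense();p=s["tool_pos"]; y=np.array([np.cos(np.deg2rad(75.1)),np.sin(np.deg2rad(75.1)),0])
X=p-y*.05+[0,0,.013];c=proj("side",X);print("fingertip expected crop",(c-[280,300])*2.5)
# near grip ends (mid height z=.018) from original side image crop b
g=lambda u,v:((u-400)/2.5+310,v/2.5+320)
a=plane("side",g(592,142),.018);b=plane("side",g(694,117),.018);print(a,b,(a+b)/2)
# far grip top edge z=.0275, and top view left grip
a2=plane("side",g(556,86),.0275);b2=plane("side",g(648,60),.0275);print(a2,b2,(a2+b2)/2)
h=lambda u,v:(u/4+440,v/4+230)
for P in((136,165),(118,290),(245,192),(218,315)):print(plane("top",h(*P),.0275))
```

```text
fingertip expected crop [340.2179 156.6224]
[ 0.3986 -0.3924  0.018 ] [ 0.4697 -0.4129  0.018 ] [ 0.4342 -0.4027  0.018 ]
[ 0.4112 -0.3438  0.0275] [ 0.482  -0.3587  0.0275] [ 0.4466 -0.3512  0.0275]
[ 0.4831 -0.3501  0.0275]
[ 0.4142 -0.3362  0.0275]
[ 0.4675 -0.4094  0.0275]
[ 0.4001 -0.3901  0.0275]
```

```bash
python3 -m crank '[0.003,0,0.012,0,0,0,0,0,0,0.012,0,0,0,0,0,0,0.01,0,0,0,0,0,0,0,0,0,0,0,0,0,0,0,0,0,40,0,0,0,0,0,0,70,0,0,0,0,0,0,85,0,0,0,0,0,0,90]'
python3 rel.py 0.4415 -0.373 -0.001 75.5
```

```text
clock: 4.2
tool_pos: [0.4419, -0.372, 0.0006]
tool_rot: [0.001, 0.13, 0.992, -0.0]
force: [0.4, -0.0, 6.7]
gripper_width: 0.0555
grip_force: 8.3
clock 4.2 pos [ 0.4419 -0.372   0.0006] yaw_y 75.08896603628693 shift [ 0.0002 -0.0011  0.0016] turn [-0.0323  0.1294 -0.411 ] F [ 0.4073 -0.0093  6.717 ] w 0.055475012522391044 8.301593049181974 q [-0.6999  0.3183 -0.3177  0.9326  0.0005 -0.4396]
```

```bash
python3 -m crank '[0,0,0,0,0,0,92,0,0,-0.01,0,0,0,92,0,0,-0.015,0,0,0,92,0,0,-0.025,0,0,0,92,0,0,-0.03,0,0,0,92,0,0,-0.03,0,0,0,92,0,0,-0.03,0,0,0,92,0,0,0,0,0,0,92]'
python3 - <<'E'
from h import *
S=arm.snapshot("side");T=arm.snapshot("top")
s=S[250:400,300:480,::-1];t=T[200:370,430:530,::-1]
cv2.imwrite("pics/a2.png",np.hstack([cv2.resize(s,(480,400),interpolation=3),cv2.resize(t,(235,400),interpolation=3)]))
E
```

```text
clock: 5.2
tool_pos: [0.4423, -0.3726, 0.1426]
tool_rot: [0.002, 0.13, 0.992, -0.001]
force: [0.1, -0.6, -1.5]
gripper_width: 0.055
grip_force: 6.6
```

View pics/a2.png

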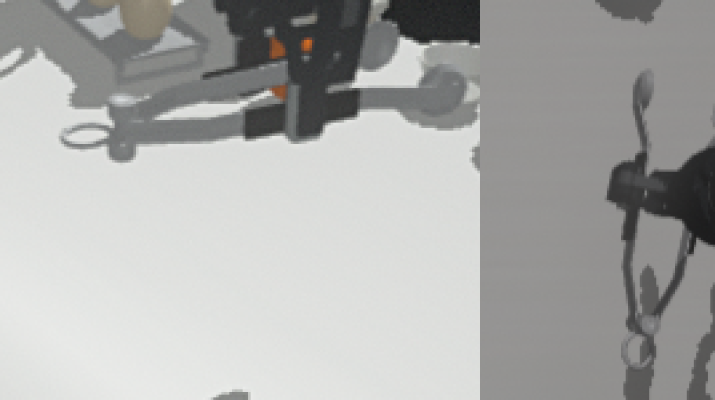

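Run:
```python
from h import *
np.set_printoptions(precision=4,suppress=True)
L=tri((499.8,237.4),(442.9,266.9));P=tri((501.9,337.3),(345.4,287.5));print(L,P)
yy=np.deg2rad(75.1);y=np.array([np.cos(yy),np.sin(yy),0]);x=np.array([np.sin(yy),-np.cos(yy),0])
p=arm.sense()["tool_pos"]
for n,Q in(("L",L[0]),("P",P[0])):print(n,"tongs-x",(Q-p)@x,"y",(Q-p)@y,"z",Q[2]-p[2])
z=P[0][2]-.018; R=plane("side",(466.1,283),L[0][2]);print("R",(R-p)@x,(R-p)@y)
```

```text
(array([ 0.5403, -0.3639,  0.1582]), np.float64(0.00534863899081709)) (array([ 0.3468, -0.3475,  0.1741]), np.float64(0.0011612784657235148))
L tongs-x 0.09401104476481685 y 0.032824045953291664 z 0.018886356397498832
P tongs-x -0.0971964454845192 y -0.0010796213226072562 z 0.03478839990197119
R 0.09756515402180355 -0.029760732968075188
```

Lifted level. The mouth is about 94 mm ahead of the TCP and 19 mm above it. I'll move beside the big egg and turn to a yaw of 24°, away from the neighbouring egg.

```bash
python3 -m crank '[-0.0023,0.025,0,0,0,0,92,-0.0023,0.045,0,0,0,0,92,-0.0023,0.05,0,0,0,0,92,-0.0023,0.05,0,0,0,0,92,-0.0023,0.05,0,0,0,0,92,-0.0023,0.045,0,0,0,0,92,0,0.025,0,0,0,0,92,0,0.01,0,0,0,-3,92]'
python3 -m crank '[0,0,0,0,0,-5,92,0,0,0,0,0,-5.5,92,0,0,0,0,0,-5.5,92,0,0,0,0,0,-5.5,92,0,0,0,0,0,-5.5,92,0,0,0,0,0,-5,92,0,0,0,0,0,-3.9,92,0,0,0,0,0,0,92]'
python3 rel.py 0.533 -0.0852 0.036 114
python3 - <<'E'
from h import *
S=arm.snapshot("side");T=arm.snapshot("top")
s=S[160:310,290:450,::-1];t=T[160:290,280:400,::-1]
cv2.imwrite("pics/a3.png",np.hstack([cv2.resize(s,(427,400),interpolation=3),cv2.resize(t,(369,400),interpolation=3)]))
E
```

```text
clock: 6.3
tool_pos: [0.5311, -0.0838, 0.1378]
tool_rot: [-0.001, 0.101, 0.995, 0.0]
force: [-0.4, -0.3, -1.1]
gripper_width: 0.0547
grip_force: 6.6
clock: 7.3
tool_pos: [0.531, -0.0859, 0.1385]
tool_rot: [-0.001, -0.208, 0.978, 0.0]
force: [-0.2, 0.4, -1.3]
gripper_width: 0.0547
grip_force: 6.6
clock 7.3 pos [ 0.531  -0.0859  0.1385] yaw_y 113.95529624641351 shift [-0.0022 -0.0003  0.1025] turn [ 0.0349 -0.0765 -0.0447] F [-0.1745  0.3762 -1.3345] w 0.05471180799137814 6.569530516862869 q [-0.1602  0.1669 -0.1951  1.2102 -0.0002 -0.5783]
```

View pics/a3.png

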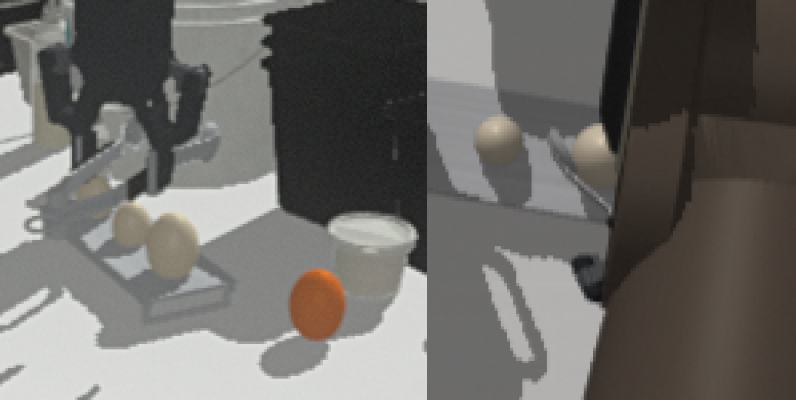

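Run:
```python
from h import *
np.set_printoptions(precision=4,suppress=True)
p=arm.sense()["tool_pos"];a=np.deg2rad(24);x=np.array([np.cos(a),np.sin(a),0]);y=np.array([-np.sin(a),np.cos(a),0])
f=lambda X:(proj("side",X)-[290,160])*2.667
g=lambda X:(proj("top",X)-[280,160])*3.075+[427,0]
m=p+.094*x+[0,0,.019]
for k in(.037,-.037):print("head exp",f(m+k*y),g(m+k*y))
for P in((131,135),(209,141)):
  q=plane("side",(P[0]/2.667+290,P[1]/2.667+160),m[2]);print("meas",(q-p)@x,(q-p)@y)
for P in((172,247),):print("egg",plane("side",(P[0]/2.667+290,P[1]/2.667+160),.055))
```

```text
head exp [133.0603 124.3135] [557.0582 146.8485]
head exp [213.1949 138.4375] [660.2787 100.4619]
meas 0.06876585492690267 0.025724551030327794
meas 0.08655633323137671 -0.036649553338555456
egg [ 0.6153 -0.0527  0.055 ]
```

```bash
python3 -m crank '[-0.0022,0,0.01,0,0,0,92,0,0,0.015,0,0,0,92,0,0,0.015,0,0,0,92,0,0,0.01,0,0,0,92,0,0,0,0,0,0,92,0,0,0,0,0,0,92,0,0,0,0,0,0,92,0,0,0,0,0,0,92]'
python3 - <<'E'
from h import *
np.set_printoptions(precision=4,suppress=True)
S=arm.snapshot("side");T=arm.snapshot("top")
s=S[190:280,295:385,::-1];t=T[190:250,295:345,::-1]
cv2.imwrite("pics/a4.png",np.hstack([cv2.resize(s,(450,450),interpolation=3),cv2.resize(t,(350,420),interpolation=3)[:450] if 0 else cv2.resize(T[185:249,295:345,::-1],(350,448),interpolation=3).repeat(1,0)[:450].copy() if 0 else cv2.resize(T[185:249,295:345,::-1],(350,450),interpolation=3)]))
p=arm.sense()["tool_pos"];a=np.deg2rad(24);x=np.array([np.cos(a),np.sin(a),0]);y=np.array([-np.sin(a),np.cos(a),0])
m=p+.094*x+[0,0,.019];print(p,m)
for k in(.037,-.037):print("exp",(proj("side",m+k*y)-[295,190])*5,(proj("top",m+k*y)-[295,185])*[7,450/64]+[450,0])
E
```

```text
clock: 8.4
tool_pos: [0.534, -0.0843, 0.0898]
tool_rot: [0.0, -0.208, 0.978, -0.0]
force: [0.2, -0.2, -2.0]
gripper_width: 0.0546
grip_force: 6.6
[ 0.5338 -0.0843  0.0896] [ 0.6197 -0.046   0.1086]
exp [225.6744 183.1066] [635.7538 187.8873]
exp [373.1064 212.0943] [859.1354  86.9623]
```

View pics/a4.png

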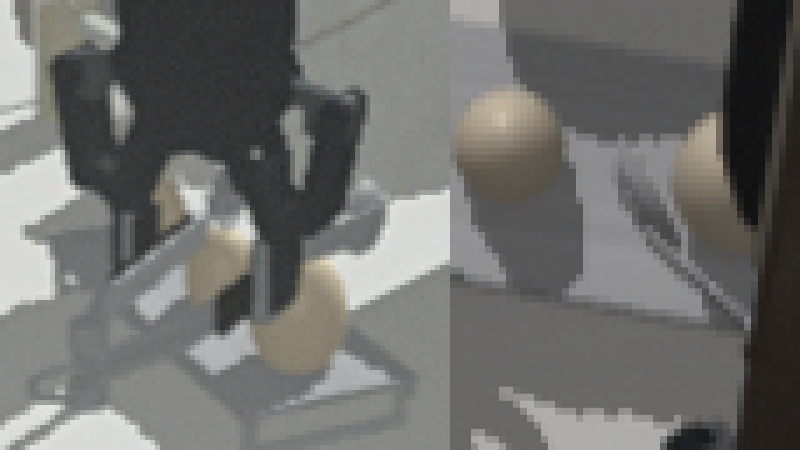

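Heads stand level around the egg: right head at crop (367,213), as expected, and left head in the top view at about (650,195). I'll shift 2 mm and lower.

```bash
python3 -m crank '[0.002,-0.002,0.005,0,0,0,92,0,0,0.01,0,0,0,92,0,0,0.01,0,0,0,92,0,0,0.01,0,0,0,92,0,0,0.01,0,0,0,92,0,0,0.008,0,0,0,92,0,0,0,0,0,0,92,0,0,0,0,0,0,92]'
python3 - <<'E'
from h import *
S=arm.snapshot("side");T=arm.snapshot("top")
cv2.imwrite("pics/a5.png",np.hstack([cv2.resize(S[200:290,295:385,::-1],(450,450),interpolation=3),cv2.resize(T[185:249,295:345,::-1],(350,450),interpolation=3)]))
print(arm.sense()["tool_pos"])
E
```

```text
clock: 9.5
tool_pos: [0.5329, -0.0869, 0.0365]
tool_rot: [0.0, -0.208, 0.978, -0.0]
force: [-0.5, -0.4, -1.6]
gripper_width: 0.0547
grip_force: 6.6
[ 0.53297587 -0.08697325  0.03675276]
```

View pics/a5.png

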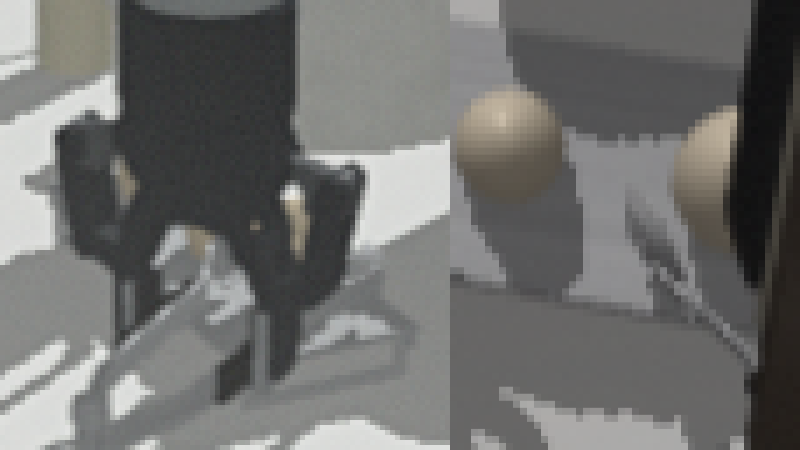

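The left head is beside the egg, with a few mm of bias backward and sideways. I'll nudge and close gradually.

```bash
python3 -m crank '[-0.003,0.0015,0,0,0,0,92,0,0,0,0,0,0,92,0,0,0,0,0,0,100,0,0,0,0,0,0,108,0,0,0,0,0,0,114,0,0,0,0,0,0,120,0,0,0,0,0,0,126,0,0,0,0,0,0,130]'
python3 -m crank '[0,0,0,0,0,0,133,0,0,0,0,0,0,136,0,0,0,0,0,0,139,0,0,0,0,0,0,142,0,0,0,0,0,0,142,0,0,0,0,0,0,142,0,0,0,0,0,0,142,0,0,0,0,0,0,142]'
```

```text
clock: 10.6
tool_pos: [0.535, -0.0844, 0.0364]
tool_rot: [0.0, -0.208, 0.978, -0.0]
force: [0.2, -0.7, -0.5]
gripper_width: 0.0419
grip_force: 15.3
clock: 11.6
tool_pos: [0.5348, -0.0843, 0.0364]
tool_rot: [0.0, -0.208, 0.978, -0.0]
force: [1.3, -0.9, 1.7]
gripper_width: 0.0404
grip_force: 60.1
```

```bash
python3 -m crank '[0,0,-0.005,0,0,0,142,0,0,-0.01,0,0,0,142,0,0,-0.015,0,0,0,142,0,0,-0.02,0,0,0,142,0,0,-0.025,0,0,0,142,0,0,-0.025,0,0,0,142,0,0,-0.025,0,0,0,142,0,0,-0.01,0,0,0,142]'
python3 - <<'E'
from h import *
S=arm.snapshot("side");T=arm.snapshot("top")
cv2.imwrite("pics/a6.png",np.hstack([cv2.resize(S[150:290,285:395,::-1],(393,500),interpolation=3),cv2.resize(T[165:265,265:345,::-1],(400,500),interpolation=3)]))
E
python3 rel.py 0.5 0.3 0.19 123
```

```text
clock: 12.6
tool_pos: [0.5355, -0.0844, 0.1737]
tool_rot: [0.001, -0.208, 0.978, -0.001]
force: [0.6, -0.2, -2.8]
gripper_width: 0.0402
grip_force: 60.6
clock 12.7 pos [ 0.5354 -0.0844  0.1727] yaw_y 113.9832905163545 shift [-0.124   0.3656 -0.0175] turn [-0.0789  0.1046 -9.0166] F [-0.5406  0.1057 -1.4721] w 0.04023734554492389 60.58103763498366 q [-0.1564  0.1617 -0.1258  1.281   0.     -0.5749]
```

View pics/a6.png

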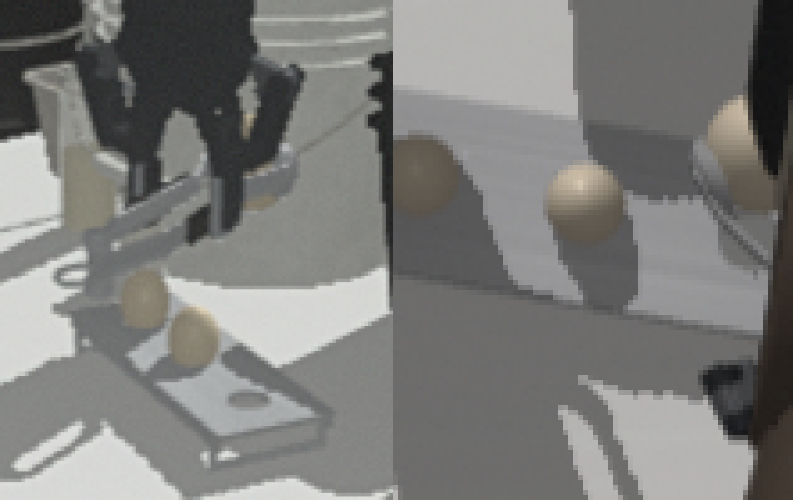

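The egg is out of the rack in the tongs, with both small eggs in place. Next: retreat, then carry it over the pan centre (0.542,0.342).

```bash
python3 -m crank '[0.02,0.009,-0.005,0,0,0,142,0.03,0.013,-0.005,0,0,0,142,0.023,0.0105,-0.005,0,0,0,142,-0.0102,0.0228,-0.005,0,0,0,142,-0.0183,0.0411,0,0,0,0,142,-0.0183,0.0411,0,0,0,0,142,-0.0183,0.0411,0,0,0,0,142,-0.0183,0.0411,0,0,0,0,142]'
python3 -m crank '[-0.0183,0.0411,0,0,0,0,142,-0.0183,0.0411,0,0,0,0,142,-0.0183,0.0411,0,0,0,0,142,-0.0122,0.0274,0,0,0,0,142,-0.0073,0.0164,0,0,0,0,142,0,0,0,0,0,0,142,0,0,0,0,0,0,142,0,0,0,0,0,0,142]'
python3 rel.py 0.456 0.304 0.19 114
python3 - <<'E'
from h import *
S=arm.snapshot("side");T=arm.snapshot("top")
cv2.imwrite("pics/a7.png",np.hstack([cv2.resize(S[100:250,180:300,::-1],(400,500),interpolation=3),cv2.resize(T[170:310,90:202,::-1],(400,500),interpolation=3)]))
E
```

```text
clock: 13.7
tool_pos: [0.4542, 0.1219, 0.1902]
tool_rot: [-0.001, -0.208, 0.978, -0.0]
force: [1.0, -0.3, -1.2]
gripper_width: 0.0404
grip_force: 60.7
clock: 14.7
tool_pos: [0.4552, 0.3025, 0.1914]
tool_rot: [0.0, -0.207, 0.978, -0.0]
force: [-0.2, -0.4, -2.0]
gripper_width: 0.0401
grip_force: 60.7
clock 14.7 pos [0.4552 0.3025 0.1914] yaw_y 113.90517018834213 shift [-0.0013  0.001   0.0014] turn [-0.0124 -0.0018 -0.0948] F [-0.2202 -0.4266 -2.026 ] w 0.04007781811075514 60.67831185646355 q [ 0.5867  0.169  -0.0761  1.3257 -0.0002  0.1695]
```

View pics/a7.png

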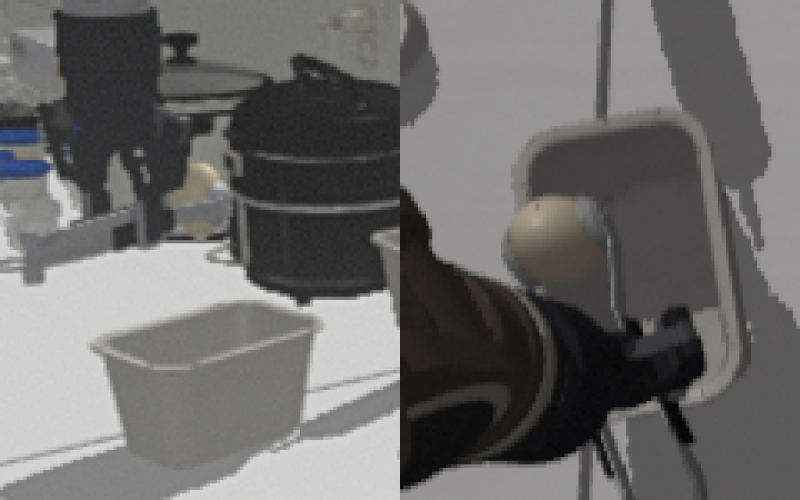

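Run:
```python
from h import *
e=plane("top",(133.4,237.2),.21);es=plane("side",(180+196/3.333,100+200/3.333),.21)
c=[plane("top",(90+(u-400)/3.571,170+v/3.571),.095) for u,v in((515,135),(700,112),(745,375),(570,415))]
print(e,es,tri((133.4,237.2),(180+196/3.333,100+200/3.333)),np.mean(c,0),c)
```

```text
[0.53808655 0.34176514 0.21      ] [0.53035289 0.32492482 0.21      ] (array([0.53929561, 0.34348254, 0.20517365]), np.float64(0.0009428426865238872)) [0.5459204  0.34142147 0.095     ] [array([0.62120608, 0.41526893, 0.095     ]), array([0.63402149, 0.30409854, 0.095     ]), array([0.47545698, 0.27204517, 0.095     ]), array([0.45299706, 0.37427326, 0.095     ])]
```

The egg is at (0.539,0.343,0.205) and the pan centre at about (0.545,0.342), so it hangs centred and at rest. Handing in.

```bash
python3 -c "
from cell import arm
print(arm.sign_off())"
```

```text
the job is handed in; nothing more can be done
None
```

I handed the job in at about 15 s: the big egg is held in the tongs about 205 mm above the table and within about 6 mm of the pan's centre; the sign-off gave no verdict.

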